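# Open the oil filler of a bearing housing

## Robot

A 6-joint arm with a two-finger parallel gripper is mounted at the origin on the work surface. World frame = base frame: x ahead of the robot, y to its left, z up, the work surface at z = 0. Lengths are in m, angles in rad, forces in N, time in s.
With the tool pointing down it reaches from about 0.35 to 0.85 m from the base axis. Payload 8.1 kg.
Tool frame: the origin (TCP) lies midway between the tips of the shut fingers; the grasp point (between the pads) lies robot.grasp_offset behind it (robot.grasp_offset is the distance from the TCP to the grasp point, in m); z points along the fingers, y is the direction in which the jaws open and shut (so a half turn about z gives the same grasp; the last joint's range is limited). The gripper opens to 93 mm and grips with 3 to 60 N. Pads are 15 mm wide; open, the fingers measure 128 mm over their backs; the gripper's body (75 mm by 188 mm) begins 65 mm behind the grasp point.
Start: joints at [1.093, 0.13, 1.488, -0, 1.523, -0.085], TCP at [0.23, 0.554, 0.219] pointing down, gripper open.
Joint ranges: [-2.96, 2.96], [-0.89, 2.26], [0.02, 2.5], [-1.34, 4.48], [0, 2.73], [-2.66, 2.66]. Speed limits (rad/s): [2.39, 2.39, 2.79, 3.14, 3.14, 3.14].

## Interface

Orientations are given as a rotation vector (axis times angle).
In Python, from plant import robot gives the robot as it stands.
- The arm moves only by the shell command python3 -m handwheel 'ROWS' [OPENING] [FORCE]. ROWS is text: rows parted by semicolons, each of 6 numbers parted by spaces: the shift along the world's x, y, z each as a share of 0.3 m, from -1 to 1, then the turn, a rotation vector about the world's x, y, z each as a share of 45 degrees, from -1 to 1. A call has 1 to 5 rows; each row is the pose to reach, as a shift and turn from the pose commanded when the call began; what a row does not reach only later rows make up. A row lasts 1/10 s, in which the tool goes at most 50 mm and 8.59 degrees, less where a joint would pass 70% of its speed; a pose out of reach is approached as far as the arm can. A call with a number of a shift or a turn outside -1 to 1 is refused whole. A call with a gripper value outside its range is refused whole. OPENING is the closure, from -1 (fully open) to 1 (shut), set as the call begins (- or left out, the last holds). The fingers move at their own pace and stop on an object; FORCE is the grip in N (left out, the last holds). Time passes only in rows, so rows that repeat a pose let the fingers close. It gives the time, the measured TCP pose, the force and the opening at its end, in the units of the state.
- robot.read_state(): the state, without advancing time (a new reading comes with each control period).
- robot.read_camera(name): name is "scene" or "side" or "wrist"; returns (picture, depth): 384x512x3 uint8, red, green, blue; 384x512 float32, m along the optical axis (not along the pixel's ray), 0 where there is no reading.
- robot.camera_model(name): a dict with "camera_matrix" (3x3 intrinsics, pixels), "pose" (4x4, takes a point from camera to world coordinates); the wrist camera has in their place "tool_from_camera" (4x4, takes a point from camera to tool coordinates, whose origin is the TCP and whose axes are the flange's). Camera axes: x right, y down, z forward; pixel columns grow to the right and rows downward; lengths in m; the calibration is good to about 2 mm. A picture is of the moment at which its call begins: read the wrist's pose just before it. camera_model takes no time and is no camera call.
- robot.close_job(): hands the job in, once; it reports no verdict.
Trained networks look in the newest picture that a camera, given by its name, has taken for a name from the list of things; names that differ only in an ending like _2 or _b are one class to them, and where a whole thing is asked for, a point or a joint stands for the part that bears it (a point fixed in the world has none). Each returns a list of dicts, best first, with "conf" (0 to 1); they miss things now and then, are a little off and sometimes report something else, mostly with a low value. They report only what shows in the picture. A call takes as long as a camera call. They do not tell look-alikes from the thing itself.
- robot.look_for(camera, query): "rect" ([centre column, centre row, width, height] in pixels, round what is visible of it).
- robot.silhouettes(camera, query): "pixels" (384x512 bool, what is visible of it) and "rect" ([centre column, centre row, width, height] in pixels, round what is visible of it).
- robot.tip_of(camera, query): "at" ([row, column] in pixels: a listed point, or the origin of a listed thing).
The state is a dict: "t": time; "q": joint angles; "dq": joint speeds; "joint_torque": joint torques, N m; "tool_pos": TCP position; "orientation": TCP orientation; "force": force on the tool from outside, world axes, zero at the start; "wrist_torque": the same for the moment, N m; "opening": finger opening in m.
Only numpy, scipy, OpenCV 4.12 (cv2) and the standard library are available. Lean on these libraries where they do the work, as an engineer would, in place of code of your own. Each camera call takes 0.05 s, during which the arm holds its last target.

## Task

Open the oil filler of the blue bearing housing: flip its yellow cover tab all the way back so that it stays open, then unscrew the red cap beneath it (counter-clockwise, gently, until you feel it stop) and lift it off without forcing it. Set the cap down gently in the grey tray, standing on its open end as it came off, and leave the tester, the test block and the bolt where they are.

Things in the scene. Friction and masses are not known exactly. Their poses are not given: they have to be found in the camera images.
- housing: Blue bearing housing bolted to the bench: dark base plate 170 x 130 x 14, blue block 135 x 96 whose flat top is 70 above the bench, bearing discs on its two y sides. Origin: centre of its underside, right below the axis of the vertical filler neck. Its x axis points from the cover's tab to the cover's hinge, z up. It does not move.
- neck (a point): Neck axis (vertical), 102 above the bench: the cap's centre while screwed on. Neck top at 116. From its start the cap turns counter-clockwise (from above) easily, at one height and held down, until a hard stop 115 to 150 degrees on (not known which: feel for it). In about the last 15 degrees before the stop it is free to lift straight up, clear after 35 mm; pressed on the stop it binds, so ease back a few degrees to lift.
- cover (a joint): Angle of the yellow flip-up cover: 0 shut (level over the cap, 7 mm above it), grows as it opens, 3.0 fully back (upside down behind the hinge). 70 g, light friction: it falls shut by its weight below about 1.6 and falls open by itself from about 1.75 up to its stop.
- cover_hinge (a point): The cover's hinge axis: level, along the housing's y, 62 mm from the neck axis on the housing's +x side, 129 above the bench. Axes as the housing's.
- cover_tab (a point): Middle of the cover's upstanding lift tab: 14 mm wide (along the housing's y), 8 thick, 18 high above the plate. When shut it is 114 mm from the hinge axis towards the housing's -x and 12 above it. The cover plate is 4 thick, 14 wide for 24 mm between the tab and its 52 wide disc over the cap. Turns with the cover; its z axis points up when shut.
- cap_center (a point): Centre (half-way up) of the red ribbed screw cap: diameter 48, height 36, about 90 g, z up, open end down. On its neck its lower rim is 14 mm above the housing's top; the nearest obstacle beside it is the hinge bracket, 57 mm from the axis. Gripped 25 mm above its lower rim, fingertips clear the floor when it is set down. The white line on its top is only a mark.
- tray: Grey open tray, 150 (x) x 120 (y) x 22 high, walls and floor 4 to 5 thick, fixed to the bench. Origin: centre of its underside, z up.
- tester: Black handheld hardness tester with yellow keys lying on the bench, 150 x 75 x 26. Bystander. Origin: centre of its underside.
- testblock: Round steel test block, diameter 60, height 22. Bystander. Origin: centre of its underside.
- bolt: Steel bolt standing on its head, 34 across the head, 64 high. Bystander. Origin: centre of its underside.
Not all that is in view belongs to the job. What is meant by the part that bears cap_center is not orange or turquoise, and is the smaller of those in its own colour.

How it is judged:
By the outcome, as a careful person would: the job done as asked, in the order asked, and still so for the second after the job is handed in, with the robot touching nothing.
It also fails if it takes over 67 s, if anything falls off the work surface, if the arm or the gripper's body presses on something with over 40 N, if the wrist force passes 120 N, or if a joint passes its speed limit or range.

## Working session

There is one attempt and no reset: what is moved stays moved. The work goes in short steps, Python scripts to look and compute and a shell command to move; the robot and the scene stay as the last step left them, time stands still between calls to the robot, and variables do not carry over. Pictures are saved under pics/ and viewed, and the job is handed in when it is done.

```bash
ls; mkdir -p pics; python3 - <<'E'
from plant import robot
import cv2, numpy as np
print(robot.read_state()); print(robot.grasp_offset)
for n in ["scene","side","wrist"]:
    p,d=robot.read_camera(n); cv2.imwrite(f"pics/{n}0.png",p[:,:,::-1]); np.savez(f"pics/{n}0.npz",p=p,d=d)
    m=robot.camera_model(n); print(n,{k:np.round(v,3).tolist() for k,v in m.items()})
E
```

```text
pics
{'t': 0.0, 'q': array([ 1.09257886e+00,  1.31128492e-01,  1.48922762e+00, -3.09370434e-05,
        1.52300977e+00, -8.53935992e-02]), 'dq': array([ 1.19127227e-03, -7.30350774e-05,  4.10886898e-04,  9.79302017e-04,
       -1.00063949e-04, -6.60936909e-04]), 'joint_torque': array([-2.11569539e-03, -5.59848404e+01, -4.91747546e+01,  7.65760057e-02,
        3.52451031e-02, -5.27235693e-05]), 'tool_pos': array([0.22941184, 0.55381456, 0.21763533]), 'orientation': array([-6.12993577e-01, -3.08073439e+00,  2.68861426e-03]), 'force': array([0.15424957, 1.13423621, 0.08470281]), 'wrist_torque': array([-0.01475653,  0.00161755,  0.03896289]), 'opening': 0.09369947737009539}
0.0188
scene {'camera_matrix': [[463.959, 0.0, 253.168], [0.0, 463.959, 180.071], [0.0, 0.0, 1.0]], 'pose': [[0.336, 0.787, -0.517, 1.156], [0.942, -0.29, 0.171, -0.211], [-0.016, -0.545, -0.839, 1.083], [0.0, 0.0, 0.0, 1.0]]}
side {'camera_matrix': [[382.676, 0.0, 252.407], [0.0, 382.676, 193.034], [0.0, 0.0, 1.0]], 'pose': [[0.963, -0.156, 0.221, 0.321], [-0.269, -0.613, 0.743, -0.66], [0.02, -0.775, -0.632, 0.701], [0.0, 0.0, 0.0, 1.0]]}
wrist {'camera_matrix': [[337.69, 0.0, 253.937], [0.0, 337.69, 189.444], [0.0, 0.0, 1.0]], 'tool_from_camera': [[-0.0, -0.965, -0.26, 0.072], [1.0, -0.0, -0.001, 0.0], [0.001, -0.26, 0.965, -0.167], [0.0, 0.0, 0.0, 1.0]]}
```

View pics/scene0.png

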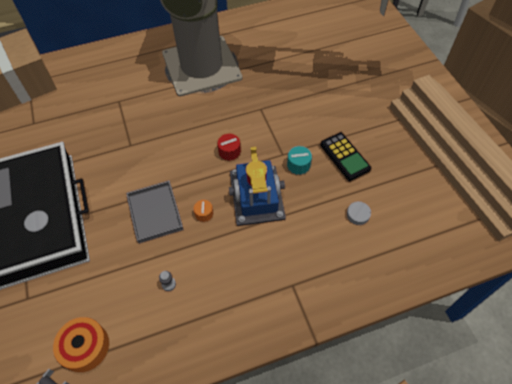

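View pics/side0.png

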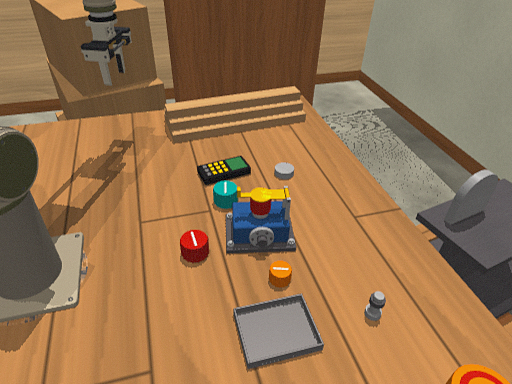

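```bash
cat > h.py <<'E'
from plant import robot
import numpy as np, cv2
from scipy.spatial.transform import Rotation as R
def look(n,save):
    s=robot.read_state(); p,d=robot.read_camera(n); cv2.imwrite(f"pics/{save}.png",p[:,:,::-1]); np.savez(f"pics/{save}.npz",p=p,d=d,tp=s['tool_pos'],to=s['orientation']); return p,d,s
def pose(n,s=None):
    m=robot.camera_model(n)
    if 'pose' in m: return m['camera_matrix'],m['pose']
    T=np.eye(4);T[:3,:3]=R.from_rotvec(s['orientation']).as_matrix();T[:3,3]=s['tool_pos']
    return m['camera_matrix'],T@m['tool_from_camera']
def w(n,u,v,z=None,depth=None,s=None):
    K,P=pose(n,s); ray=np.stack([(np.asarray(u)-K[0,2])/K[0,0],(np.asarray(v)-K[1,2])/K[1,1],np.ones(np.shape(u))],-1)
    if depth is not None: return (ray*np.asarray(depth)[...,None])@P[:3,:3].T+P[:3,3]
    r=ray@P[:3,:3].T; return P[:3,3]+r*((z-P[2,3])/r[...,2])[...,None]
def proj(n,X,s=None):
    K,P=pose(n,s); c=(np.asarray(X)-P[:3,3])@P[:3,:3]; return c[...,:2]/c[...,2:]*K[0,0]+K[:2,2]
E
python3 - <<'E'
from h import *
for n in ["scene","side"]:
  for q in ["housing","cover","cover_tab","cover_hinge","neck","cap_center","tray"]:
    for f in ("look_for","tip_of"):
        try: print(n,q,f,[(round(r['conf'],2),np.round(r.get('rect',r.get('at')),0).tolist()) for r in getattr(robot,f)(n,q)])
        except Exception as e: print(n,q,f,e)
E
```

```text
scene housing look_for [(0.87, [257.0, 190.0, 59.0, 79.0]), (0.35, [169.0, 281.0, 16.0, 20.0])]
scene housing tip_of [(0.95, [197.0, 256.0])]
scene cover look_for [(0.63, [259.0, 171.0, 18.0, 46.0]), (0.36, [257.0, 190.0, 59.0, 81.0])]
scene cover tip_of it knows: bolt, cap_center, cover_hinge, cover_tab, housing, neck, testblock, tester, tray
scene cover_tab look_for [(0.64, [257.0, 171.0, 24.0, 46.0])]
scene cover_tab tip_of [(0.59, [150.0, 252.0])]
scene cover_hinge look_for [(0.7, [256.0, 187.0, 58.0, 80.0])]
scene cover_hinge tip_of [(0.64, [188.0, 257.0])]
scene neck look_for [(0.62, [257.0, 185.0, 57.0, 85.0]), (0.32, [156.0, 215.0, 56.0, 58.0])]
scene neck tip_of [(0.98, [174.0, 256.0])]
scene cap_center look_for [(0.98, [301.0, 161.0, 22.0, 32.0]), (0.65, [228.0, 147.0, 23.0, 31.0]), (0.57, [205.0, 210.0, 21.0, 22.0])]
scene cap_center tip_of [(0.64, [212.0, 199.0]), (0.57, [147.0, 226.0]), (0.45, [177.0, 255.0])]
scene tray look_for [(0.83, [157.0, 214.0, 56.0, 58.0]), (0.75, [257.0, 188.0, 59.0, 78.0])]
scene tray tip_of [(0.65, [216.0, 156.0])]
side housing look_for [(0.6
[... 315 characters left out ...]
, 305.0, 22.0, 33.0])]
side cover_tab tip_of [(0.94, [190.0, 241.0])]
side cover_hinge look_for [(0.7, [260.0, 221.0, 68.0, 63.0])]
side cover_hinge tip_of [(0.59, [192.0, 288.0])]
side neck look_for [(0.96, [262.0, 221.0, 69.0, 63.0])]
side neck tip_of [(0.85, [206.0, 261.0])]
side cap_center look_for [(0.83, [224.0, 196.0, 24.0, 26.0]), (0.74, [197.0, 247.0, 29.0, 30.0]), (0.69, [280.0, 272.0, 26.0, 28.0]), (0.57, [260.0, 208.0, 21.0, 13.0])]
side cap_center tip_of [(0.93, [274.0, 278.0]), (0.76, [244.0, 196.0]), (0.73, [204.0, 260.0]), (0.68, [196.0, 224.0])]
side tray look_for [(0.98, [280.0, 333.0, 86.0, 73.0]), (0.5, [264.0, 195.0, 51.0, 17.0])]
side tray tip_of [(0.9, [330.0, 276.0])]
```

```bash
python3 - <<'E'
from h import *
out=[]
for n,rc in [("scene",(205,125,330,225)),("side",(170,160,320,310))]:
    p=np.load(f"pics/{n}0.npz")['p'][rc[1]:rc[3],rc[0]:rc[2]]; out.append(cv2.resize(p,(480,400),interpolation=2))
cv2.imwrite("pics/crop0.png",np.hstack(out)[:,:,::-1][:,:800] if 0 else cv2.resize(np.hstack(out),(800,333))[:,:,::-1])
for n in ["scene","side"]:
    z=np.load(f"pics/{n}0.npz");p,d=z['p'],z['d']
    hsv=cv2.cvtColor(p,cv2.COLOR_RGB2HSV); v,u=np.mgrid[:384,:512]
    X=w(n,u,v,depth=d); H,S,V=hsv[...,0],hsv[...,1],hsv[...,2]
    ok=(d>0)&(X[...,0]>.3)&(X[...,0]<.9)&(abs(X[...,1])<.5)
    for name,m in [("yellow",(H>20)&(H<32)&(S>190)&(V>150)),("blue",(H>105)&(H<125)&(S>120)),("red",((H<5)|(H>175))&(S>180))]:
        k,l,st,c=cv2.connectedComponentsWithStats((m&ok).astype(np.uint8))
        for i in range(1,k):
            if st[i,4]>25:
                q=X[l==i]; print(n,name,st[i],np.round(c[i]),np.round(np.percentile(q,[2,50,98],axis=0),3).tolist())
                if name=="blue":
                    t=q[abs(q[:,2]-.07)<.004]; print(" top",len(t), cv2.minAreaRect((t[:,:2]*1000).astype(np.float32)) if len(t)>5 else '')
    b=X[ok&(X[...,2]>.008)&(X[...,2]<.3)&(abs(u-258)<60)]
# tips: triangulate
for nm,z,a,b in [("tab",.141,(252,150),(241,190)),("neck",.102,(256,174),(261,206)),("hinge",.129,(257,188),(288,192)),("tray",.0,(156,216),(276,330)),("housing",0,(256,197),(255,235))]:
    print(nm,np.round(w("scene",*a,z=z),3),np.round(w("side",*b,z=z),3))
E
```

```text
scene blue [ 237  161   42   55 1081] [257. 194.] [[0.479, -0.055, 0.027], [0.583, -0.016, 0.068], [0.614, 0.05, 0.073]]
 top 712 ((542.51318359375, -0.3856925964355469), (94.33539581298828, 133.9994659423828), 78.53209686279297)
scene red [218 134  22  26 396] [229. 148.] [[0.344, -0.054, 0.01], [0.39, -0.026, 0.045], [0.405, 0.004, 0.051]]
scene red [ 76 323  21  36 203] [ 88. 338.] [[0.743, -0.499, 0.047], [0.783, -0.475, 0.051], [0.818, -0.462, 0.054]]
side yellow [219 161   9  10  32] [223. 165.] [[0.498, 0.254, 0.024], [0.506, 0.283, 0.027], [0.514, 0.311, 0.03]]
side yellow [214 162   9  11  35] [218. 167.] [[0.481, 0.248, 0.024], [0.489, 0.277, 0.028], [0.496, 0.305, 0.031]]
side yellow [240 188  50  14 442] [266. 194.] [[0.495, -0.024, 0.001], [0.548, -0.002, 0.132], [0.605, 0.162, 0.135]]
side blue [ 232  201   58   43 1313] [258. 222.] [[0.466, -0.058, 0.024], [0.516, -0.027, 0.07], [0.595, 0.046, 0.073]]
 top 965 ((536.3387451171875, -2.288616180419922), (94.6529769897461, 133.14715576171875), 78.45608520507812)
side red [250 199  21  16 213] [260. 207.] [[0.513, -0.025, 0.09], [0.53, -0.019, 0.109], [0.554, -0.002, 0.121]]
side red [180 230  29  33 692] [194. 246.] [[0.338, -0.056, 0.007], [0.367, -0.04, 0.047], [0.398, 0.003, 0.051]]
side red [460 371  42  13 240] [477. 377.] [[0.754, -0.487, 0.049], [0.788, -0.468, 0.051], [0.816, -0.459, 0.054]]
tab [0.488 0.008 0.141] [0.494 0.016 0.141]
neck [0.536 0.002 0.102] [ 0.537 -0.008  0.102]
hinge [ 0.592 -0.016  0.129] [ 0.604 -0.004  0.129]
tray [ 0.505 -0.272  0.   ] [ 0.494 -0.268  0.   ]
housing [ 0.542 -0.002  0.   ] [ 0.527 -0.001  0.   ]
```

View pics/crop0.png

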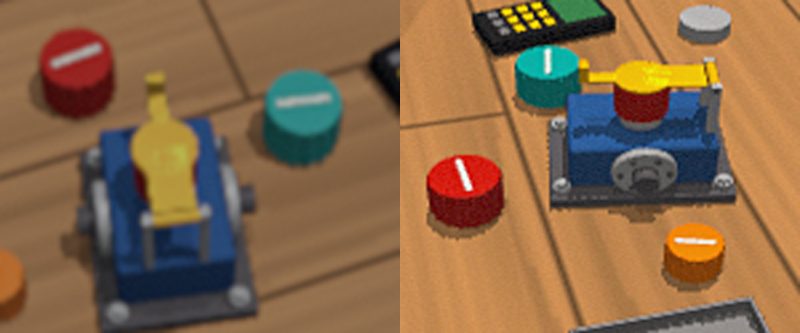

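Candidates for the cap:
- loose dark red at scene (229,147): 50 mm high and about 62 mm across
- turquoise at (301,161)
- orange at (205,210)
- red under the yellow cover at side (260,207): about 46 mm across, at z 0.09–0.12

The one on the neck fits: it is red and the smaller of the two reds. The crop confirms it. I'm moving above the housing and turning the tool so there is counter-clockwise room on the last joint.

```bash
python3 -m handwheel '0.45 -0.65 0.3 0 0 -0.95;0.45 -0.65 0.3 0 0 -0.95;0.45 -0.65 0.3 0 0 -0.95;0.45 -0.65 0.3 0 0 -0.95;0.45 -0.65 0.3 0 0 -0.95' -1 8
python3 -m handwheel '0.3 -0.7 0 0 0 -0.95;0.3 -0.7 0 0 0 -0.95;0.3 -0.7 0 0 0 -0.95;0.3 -0.7 0 0 0 -0.95;0.3 -0.7 0 0 0 -0.95'
```

```text
t: 1.95
tool_pos: [0.3633, 0.3605, 0.3082]
orientation: [1.701, 2.641, 0.001]
force: [-0.8, 0.5, 0.2]
opening: 0.093
t: 2.45
tool_pos: [0.4536, 0.149, 0.3076]
orientation: [2.549, 1.835, 0.001]
force: [-0.1, 0.9, -0.1]
opening: 0.0932
```

```bash
python3 - <<'E'
from h import *
for nm,z,a,b in [("turq",.04,(301,161),(225,195)),("orange",.03,(204,210),(280,272))]:
    print(nm,np.round(w("scene",*a,z=z),3),np.round(w("side",*b,z=z),3))
s=robot.read_state(); print(s['t'],s['tool_pos'],s['orientation'],s['q'])
E
```

```text
turq [0.499 0.146 0.04 ] [0.478 0.128 0.04 ]
orange [ 0.549 -0.148  0.03 ] [ 0.54  -0.153  0.03 ]
2.45 [0.45358839 0.1489656  0.30757772] [2.54858214e+00 1.83510397e+00 5.14305776e-04] [ 2.10544355e-01 -2.24984935e-01  1.67210836e+00 -8.55359693e-04
  1.69373900e+00  5.33124855e-01]
```

```bash
python3 -m handwheel '0.1 -0.5 0 0 0 -0.95;0.1 -0.5 0 0 0 -0.95;0.1 -0.5 0 0 0 -0.95;0.1 -0.5 0 0 0 -0.95;0.1 -0.5 0 0 0 -0.95'
python3 -m handwheel '0 0 0 0 0 -0.9;0 0 0 0 0 -0.9;0 0 0 0 0 -0.9;0 0 0 0 0 -0.9;0 0 0 0 0 -0.9'
python3 - <<'E'
from h import *
p,d,s=look("wrist","wrist1"); print(s['t'],s['tool_pos'],s['orientation'],s['q'])
for q in ["cover_tab","cover_hinge","neck"]:
    print(q,[(round(r['conf'],2),np.round(r['at'],0).tolist()) for r in robot.tip_of("wrist",q)])
v,u=np.mgrid[:384,:512]; X=w("wrist",u,v,depth=d,s=s)
hsv=cv2.cvtColor(p,cv2.COLOR_RGB2HSV);H,S,V=hsv[...,0],hsv[...,1],hsv[...,2]
m=(H>105)&(H<125)&(S>120)&(abs(X[...,2]-.07)<.004)
print(m.sum(),cv2.minAreaRect((X[m][:,:2]*1000).astype(np.float32)), np.median(X[m],axis=0))
m=(H>18)&(H<35)&(S>150)&(X[...,2]>.11)&(X[...,0]<.65)
print(m.sum(),np.percentile(X[m],[1,50,99],axis=0),cv2.minAreaRect((X[m][:,:2]*1000).astype(np.float32)))
t=m&(X[...,2]>.143); print("tab",t.sum(),np.percentile(X[t],[2,50,98],axis=0) if t.any() else '')
E
```

```text
t: 2.95
tool_pos: [0.4828, -0.0, 0.3073]
orientation: [3.044, 0.778, -0.0]
force: [-0.3, 0.0, -0.3]
opening: 0.0928
t: 3.45
tool_pos: [0.4827, 0.0021, 0.3074]
orientation: [-3.125, 0.317, -0.0]
force: [0.3, 0.1, 0.6]
opening: 0.093
3.45 [0.48267191 0.0021229  0.30741014] [-3.12549946e+00  3.17442104e-01 -2.15562708e-04] [-1.01888008e-01 -2.09846134e-01  1.65943488e+00  1.42042578e-05
  1.69186669e+00  1.67134634e+00]
cover_tab [(0.56, [172.0, 244.0])]
cover_hinge [(0.62, [48.0, 246.0])]
neck [(0.78, [116.0, 245.0])]
4999 ((538.3197631835938, 1.3062705993652344), (94.42413330078125, 132.7733917236328), 78.12741088867188) [ 0.53143531 -0.00267513  0.07102886]
3902 [[ 0.48650543 -0.02518038  0.13043073]
 [ 0.54822719 -0.00195985  0.13227408]
 [ 0.60298375  0.02378005  0.15063626]] ((545.6597900390625, -3.8900489807128906), (121.9937973022461, 61.83780288696289), 6.502771854400635)
tab 139 [[ 0.48347083 -0.01279845  0.14492339]
 [ 0.48857506  0.0108409   0.15001414]
 [ 0.55360958  0.01834376  0.47462118]]
```

View pics/wrist1.png

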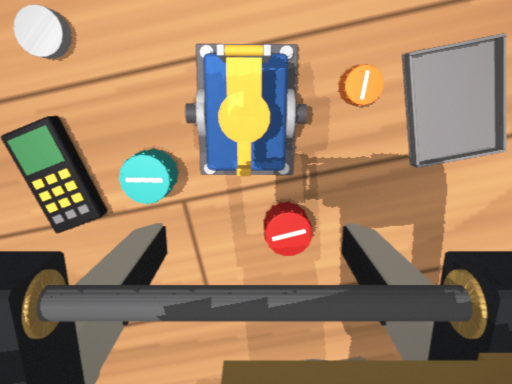

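```bash
python3 -m handwheel '0.018 0.03 -0.15 0 0 0;0.018 0.03 -0.3 0 0 0;0.018 0.03 -0.45 0 0 0;0.018 0.03 -0.58 0 0 0;0.018 0.03 -0.61 0 0 0' 0.1 5
python3 -m handwheel '0 0 0 0 0 0;0 0 0 0 0 0;0 0 0 0 0 0'
python3 - <<'E'
from h import *
p,d,s=look("wrist","wrist2"); print(s['tool_pos'],s['opening'])
E
```

```text
t: 4.15
tool_pos: [0.4845, 0.0115, 0.1193]
orientation: [3.127, -0.304, -0.013]
force: [-0.6, 0.7, -1.1]
opening: 0.0577
t: 4.45
tool_pos: [0.4902, 0.011, 0.1273]
orientation: [-3.126, 0.307, -0.007]
force: [-0.4, 0.8, -0.4]
opening: 0.0423
[0.49015802 0.01097087 0.12729885] 0.04225731919286251
```

View pics/wrist2.png

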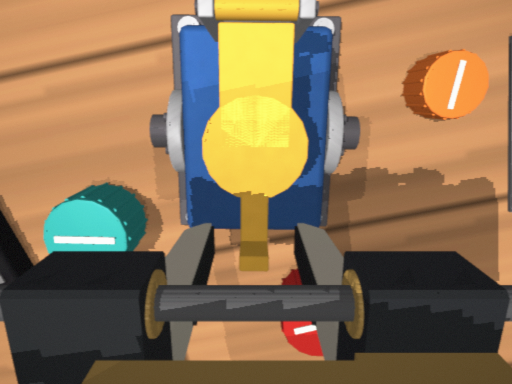

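The tab at (254,250) sits between the fingertips, so I'll close lightly.

```bash
python3 -m handwheel '0 0 0 0 0 0;0 0 0 0 0 0;0 0 0 0 0 0;0 0 0 0 0 0;0 0 0 0 0 0' 0.9 5
python3 -m handwheel '0 0 0 0 0 0;0 0 0 0 0 0'
python3 - <<'E'
from h import *
s=robot.read_state(); print(s['tool_pos'],R.from_rotvec(s['orientation']).as_matrix().round(3))
c=np.array([.5987,-.0117,.129]); x=np.array([np.cos(.206),-np.sin(.206),0])
r0=np.hypot(.114,.012); a0=np.arctan2(.012,.114)
p=lambda th:c-x*r0*np.cos(th+a0)+np.array([0,0,r0*np.sin(th+a0)])
for th in np.arange(0,2.3,.15): print(round(th,2),((p(th)-p(0))/.3).round(3))
E
```

```text
t: 5.0
tool_pos: [0.4882, 0.0115, 0.1244]
orientation: [-3.126, 0.308, -0.0]
force: [0.4, 2.0, 0.7]
opening: 0.0139
t: 5.2
tool_pos: [0.4882, 0.0114, 0.1244]
orientation: [-3.126, 0.308, -0.0]
force: [0.5, 3.9, 0.9]
opening: 0.0139
[0.48818602 0.01144033 0.12441256] [[ 0.981 -0.195  0.   ]
 [-0.195 -0.981  0.   ]
 [ 0.    -0.001 -1.   ]]
0.0 [0. 0. 0.]
0.15 [ 0.01  -0.002  0.056]
0.3 [ 0.028 -0.006  0.111]
0.45 [ 0.054 -0.011  0.161]
0.6 [ 0.087 -0.018  0.208]
0.75 [ 0.126 -0.026  0.248]
0.9 [ 0.171 -0.036  0.283]
1.05 [ 0.221 -0.046  0.31 ]
1.2 [ 0.274 -0.057  0.329]
1.35 [ 0.329 -0.069  0.34 ]
1.5 [ 0.385 -0.08   0.342]
1.65 [ 0.44  -0.092  0.336]
1.8 [ 0.495 -0.103  0.321]
1.95 [ 0.546 -0.114  0.298]
2.1 [ 0.594 -0.124  0.268]
2.25 [ 0.636 -0.133  0.231]
```

```bash
python3 -m handwheel '0.01 -0.002 0.056 0 0 0;0.028 -0.006 0.111 0 0 0;0.054 -0.011 0.161 0 0 0;0.087 -0.018 0.208 0 0 0;0.126 -0.026 0.248 0 0 0'
python3 - <<'E'
from h import *
p,d,s=look("side","side2"); print(s['opening'],s['force'],s['tool_pos'])
cv2.imwrite("pics/side2c.png",cv2.resize(p[100:280,150:390],(800,600))[:,:,::-1])
E
```

```text
t: 5.7
tool_pos: [0.5259, 0.0036, 0.1993]
orientation: [-3.126, 0.308, 0.001]
force: [1.1, 3.1, -0.5]
opening: 0.0141
0.014087235571021761 [ 1.1226781   3.05810698 -0.47493679] [0.52589111 0.00359606 0.1992897 ]
```

View pics/side2c.png

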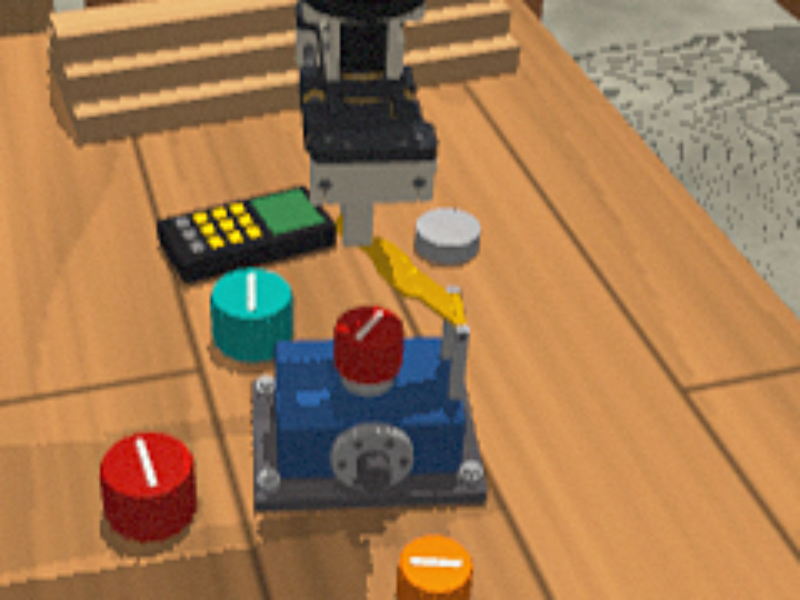

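The cover is lifting, with the plate tilted at about (400,280) and the cap clear below it. I'll continue over the top.

```bash
python3 -m handwheel '0.045 -0.01 0.035 0 0 0;0.095 -0.02 0.062 0 0 0;0.148 -0.031 0.081 0 0 0;0.203 -0.043 0.092 0 0 0;0.259 -0.054 0.094 0 0 0'
python3 -m handwheel '0.055 -0.012 -0.006 0 0 0;0.11 -0.023 -0.021 0 0 0;0.161 -0.034 -0.044 0 0 0;0.209 -0.044 -0.074 0 0 0;0.209 -0.044 -0.074 0 0 0'
python3 - <<'E'
from h import *
p,d,s=look("side","side3"); print(s['opening'],s['force'],s['tool_pos'])
cv2.imwrite("pics/side3c.png",cv2.resize(p[100:280,150:390],(800,600))[:,:,::-1])
E
```

```text
t: 6.25
tool_pos: [0.604, -0.0128, 0.2269]
orientation: [-3.126, 0.308, 0.0]
force: [-0.6, 1.2, -1.4]
opening: 0.0138
t: 6.75
tool_pos: [0.667, -0.026, 0.2027]
orientation: [-3.126, 0.308, 0.001]
force: [1.2, 2.6, -1.1]
opening: 0.0141
0.01408612334186291 [ 1.22243982  2.55665108 -1.12647271] [ 0.66704448 -0.02599716  0.20266039]
```

View pics/side3c.png

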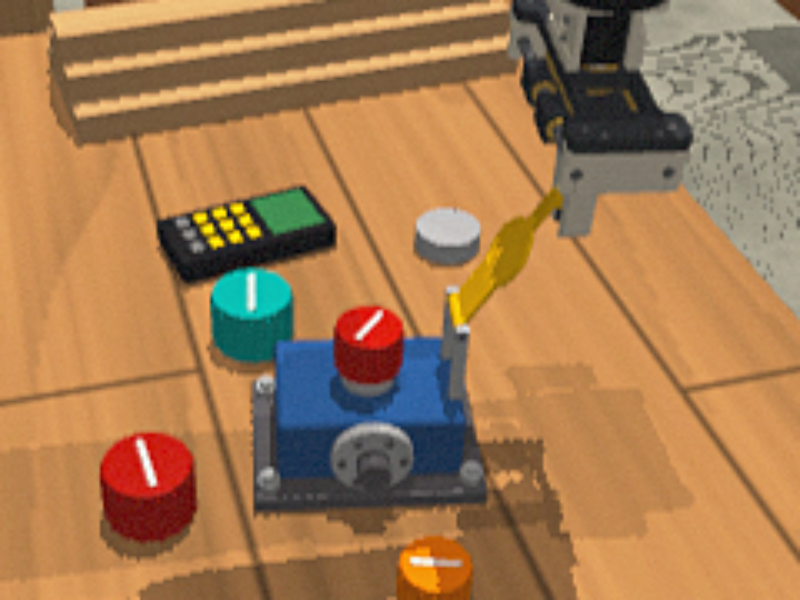

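```bash
python3 -m handwheel '0 0 0 0 0 0;0 0 0 0 0 0;0 0 0 0 0 0;0 0 0.1 0 0 0;0 0 0.25 0 0 0' -1 8
python3 -m handwheel '-0.1 0.02 0.1 0 0 0;-0.25 0.05 0.1 0 0 0;-0.4 0.08 0.1 0 0 0;-0.5 0.1 0.1 0 0 0;-0.56 0.11 0.1 0 0 0'
python3 -m handwheel '0 0 0 0 0 0;0 0 0 0 0 0'
python3 - <<'E'
from h import *
p,d,s=look("side","side4"); print(s['opening'],s['force'],s['tool_pos'])
cv2.imwrite("pics/side4c.png",cv2.resize(p[100:280,150:390],(800,600))[:,:,::-1])
p,d,s=look("wrist","wrist4")
print([(round(r['conf'],2),np.round(r['at'],0).tolist(),w("wrist",r['at'][1],r['at'][0],z=.102,s=s).round(4)) for q in("cap_center","neck") for r in robot.tip_of("wrist",q)])
v,u=np.mgrid[:384,:512]; X=w("wrist",u,v,depth=d,s=s)
hsv=cv2.cvtColor(p,cv2.COLOR_RGB2HSV);H,S,V=hsv[...,0],hsv[...,1],hsv[...,2]
m=((H<6)|(H>174))&(S>150)&(abs(X[...,2]-.12)<.003)&(np.hypot(X[...,0]-.538,X[...,1])<.05)
print(m.sum(),np.median(X[m],axis=0),cv2.minEnclosingCircle((X[m][:,:2]*1000).astype(np.float32)))
m=(H>105)&(H<125)&(S>120)&(abs(X[...,2]-.07)<.004)
print(m.sum(),cv2.minAreaRect((X[m][:,:2]*1000).astype(np.float32)))
E
```

```text
t: 7.3
tool_pos: [0.664, -0.026, 0.2766]
orientation: [3.126, -0.308, -0.012]
force: [0.6, 1.2, 0.4]
opening: 0.0493
t: 7.8
tool_pos: [0.4962, 0.0073, 0.3105]
orientation: [3.126, -0.308, 0.002]
force: [0.4, 0.4, -0.5]
opening: 0.0895
t: 8.0
tool_pos: [0.4986, 0.0068, 0.3103]
orientation: [3.126, -0.308, 0.003]
force: [0.5, 0.1, -0.1]
opening: 0.0928
0.09282437969144271 [ 0.45841586  0.10016722 -0.13862219] [0.498593   0.00676042 0.31033595]
[(0.75, [184.0, 156.0], array([0.4985, 0.122 , 0.102 ])), (0.66, [99.0, 363.0], array([ 0.546 , -0.1214,  0.102 ])), (0.62, [129.0, 253.0], array([5.377e-01, 2.000e-04, 1.020e-01])), (0.28, [48.0, 56.0], array([0.6587, 0.1835, 0.102 ]))]
1433 [0.53860838 0.00106456 0.12107147] ((538.18310546875, 0.9756499528884888), 24.365304946899414)
6685 ((537.9552612304688, 1.1156349182128906), (94.5056381225586, 133.34605407714844), 78.3201675415039)
```

View pics/side4c.png

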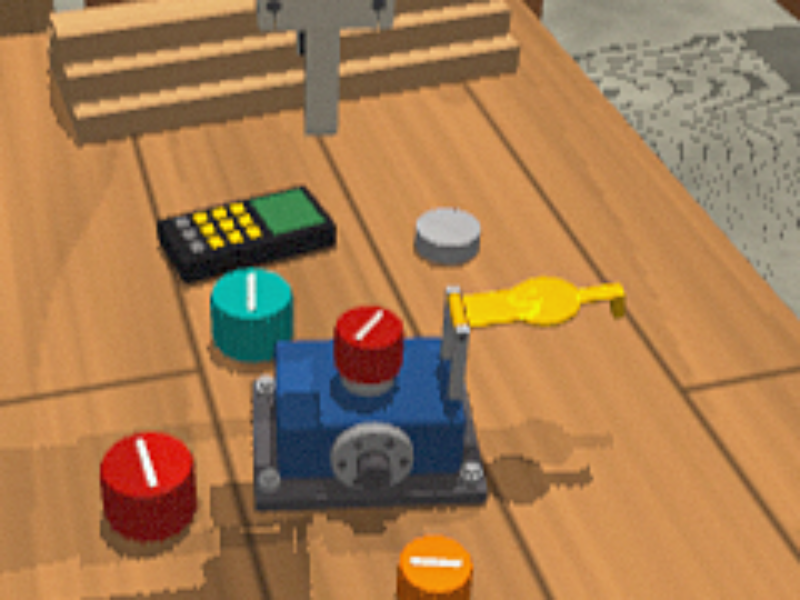

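View pics/wrist4.png

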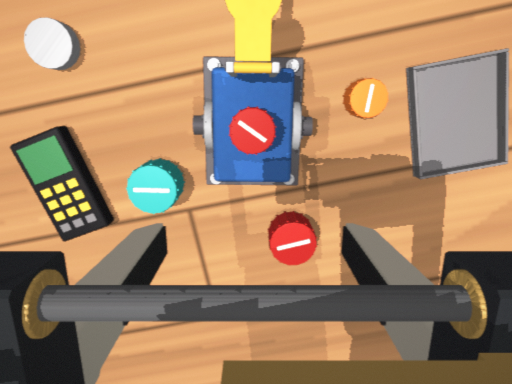

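The cover lies fully back at about (540,300) in the side crop. The wrist depth puts the cap at (0.5382, 0.0010), 48.7 mm across and top at 0.121, which matches the given sizes. Descending on it.

```bash
python3 -m handwheel '0.131 -0.019 -0.05 0 0 0;0.131 -0.019 -0.2 0 0 0;0.131 -0.019 -0.35 0 0 0;0.131 -0.019 -0.48 0 0 0;0.131 -0.019 -0.56 0 0 0' -0.4 15
python3 -m handwheel '0 0 -0.06 0 0 0;0 0 -0.11 0 0 0;0 0 -0.15 0 0 0;0 0 -0.173 0 0 0;0 0 -0.173 0 0 0'
python3 -m handwheel '0 0 0 0 0 0;0 0 0 0 0 0'
python3 -c "
from h import *
p,d,s=look('wrist','wrist5'); print(s['opening'],s['force'],s['tool_pos'],s['q'])"
```

```text
t: 8.7
tool_pos: [0.5359, 0.0012, 0.1371]
orientation: [3.126, -0.308, -0.009]
force: [-0.8, -0.2, 0.1]
opening: 0.0654
t: 9.2
tool_pos: [0.5373, 0.0012, 0.0891]
orientation: [3.126, -0.308, -0.002]
force: [0.2, -1.0, 0.1]
opening: 0.0652
t: 9.4
tool_pos: [0.5385, 0.0012, 0.091]
orientation: [-3.126, 0.308, -0.003]
force: [-0.1, 0.2, -0.1]
opening: 0.0655
0.06550331761357002 [-0.0742213   0.1594574  -0.13974027] [0.53845692 0.00117142 0.09100067] [-9.30500264e-02  6.21714859e-02  1.80010019e+00 -6.88215447e-06
  1.27738808e+00  1.67412440e+00]
```

View pics/wrist5.png

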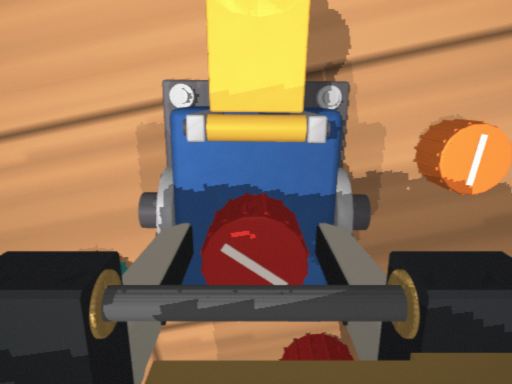

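```bash
python3 -m handwheel '0 0 0 0 0 0;0 0 0 0 0 0;0 0 0 0 0 0;0 0 0 0 0 0;0 0 0 0 0 0' 0.6 15
python3 -m handwheel '0 0 0 0 0 0;0 0 0 0 0 0'
python3 -c "
from h import *
s=robot.read_state(); print(s['wrist_torque'],s['force'],s['tool_pos'],s['orientation'])"
python3 -m handwheel '0 0 0 0 0 0.1;0 0 0 0 0 0.25;0 0 0 0 0 0.4;0 0 0 0 0 0.55;0 0 0 0 0 0.7'
python3 -c "
from h import *
s=robot.read_state(); print(s['wrist_torque'],s['force'],s['tool_pos'],s['orientation'])"
```

```text
t: 9.95
tool_pos: [0.5377, 0.0012, 0.0901]
orientation: [3.126, -0.308, 0.001]
force: [0.2, 0.3, 2.8]
opening: 0.0483
t: 10.15
tool_pos: [0.5377, 0.0012, 0.0901]
orientation: [3.126, -0.308, 0.0]
force: [-0.6, -0.5, 3.3]
opening: 0.0485
[-0.01201174  0.34293336 -0.03651751] [-0.5766283  -0.46908953  3.31193033] [0.53773237 0.00123691 0.09008475] [ 3.12643822e+00 -3.08000622e-01  4.82628569e-04]
t: 10.65
tool_pos: [0.538, 0.0012, 0.0901]
orientation: [3.091, 0.56, 0.001]
force: [0.3, 0.2, 2.4]
opening: 0.0483
[-1.29146727e-02  1.21992188e-01  7.18523108e-05] [0.3210814  0.20923519 2.35863626] [0.53797196 0.00121658 0.09014715] [3.09118711e+00 5.59506968e-01 1.28491226e-03]
```

```bash
python3 -m handwheel '0 0 0 0 0 0.15;0 0 0 0 0 0.3;0 0 0 0 0 0.45;0 0 0 0 0 0.6;0 0 0 0 0 0.75'
python3 -m handwheel '0 0 0 0 0 0.15;0 0 0 0 0 0.3;0 0 0 0 0 0.45;0 0 0 0 0 0.6;0 0 0 0 0 0.75'
python3 -c "
from h import *
s=robot.read_state(); print(s['wrist_torque'],s['force'],s['tool_pos'],s['orientation'],s['q'])
p,d,s=look('wrist','wrist6')"
```

```text
t: 11.15
tool_pos: [0.5379, 0.0012, 0.0902]
orientation: [2.796, 1.433, 0.001]
force: [0.6, 0.2, 4.1]
opening: 0.0479
t: 11.65
tool_pos: [0.5379, 0.0012, 0.0901]
orientation: [2.259, 2.182, 0.001]
force: [0.1, -2.6, 4.1]
opening: 0.0483
[-0.4474342   0.29677214 -0.14474364] [ 0.09827646 -2.63846898  4.07463682] [0.53788052 0.00115542 0.09012498] [2.25909754e+00 2.18232694e+00 5.16007815e-04] [-9.31019926e-02  6.29276492e-02  1.80101849e+00 -1.22206308e-04
  1.27700601e+00 -5.84998256e-02]
```

View pics/wrist6.png

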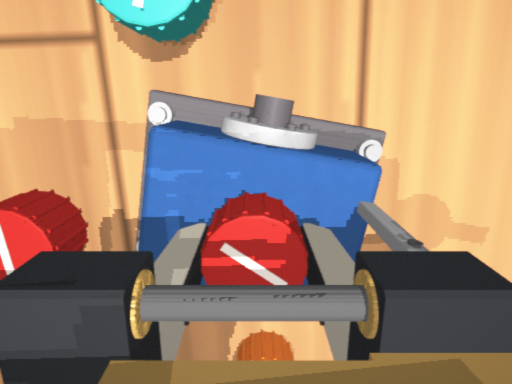

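The mark is unchanged relative to the gripper, so the cap turned with it, now at about 99°. From here I feel for the stop in small steps.

```bash
echo 'from h import *
s=robot.read_state(); o=s["orientation"]; o=o*np.sign(o[0])
print("turn %.1f"%(2*np.degrees(np.arctan2(o[1],o[0]))+11.25),"tz %.3f"%s["wrist_torque"][2],"q6tq %.3f"%s["joint_torque"][5],s["force"].round(1))'>st.py
python3 -m handwheel '0 0 0 0 0 0.08;0 0 0 0 0 0.16;0 0 0 0 0 0.24'|head -1;python3 st.py
python3 -m handwheel '0 0 0 0 0 0.06;0 0 0 0 0 0.09'|head -1;python3 st.py
python3 -m handwheel '0 0 0 0 0 0.06;0 0 0 0 0 0.06'|head -1;python3 st.py
```

```text
t: 12.0
turn 109.8 tz -0.490 q6tq 0.871 [ 0.9 -0.9  1. ]
t: 12.2
turn 113.8 tz -0.655 q6tq -0.604 [ 2.1 -0.9  0.3]
t: 12.4
turn 116.5 tz -0.457 q6tq -1.328 [ 2.5 -0.7 -1.4]
```

```bash
python3 -m handwheel '0 0 0 0 0 0'|head -1;python3 st.py; python3 -c "
from h import *
p,d,s=look('wrist','wrist7')
def ang(f):
    p=np.load(f'pics/{f}.npz')['p'].astype(int); m=np.zeros(p.shape[:2],bool); m[235:285,205:305]=1
    m&=(p.min(2)>120); v,u=np.nonzero(m); c=np.cov(u,v); e,V=np.linalg.eigh(c); print(f,m.sum(),u.mean(),v.mean(),np.degrees(np.arctan2(V[1,1],V[0,1])))
for f in('wrist5','wrist6','wrist7'): ang(f)
"
```

```text
t: 12.5
turn 116.4 tz -0.455 q6tq -0.626 [ 2.4 -0.8 -0.9]
wrist5 591 252.13705583756345 265.2927241962775 -147.96814604742627
wrist6 678 251.7463126843658 264.7433628318584 -148.00657998817968
wrist7 591 249.4517766497462 261.7005076142132 46.75091306255161
```

View pics/wrist7.png

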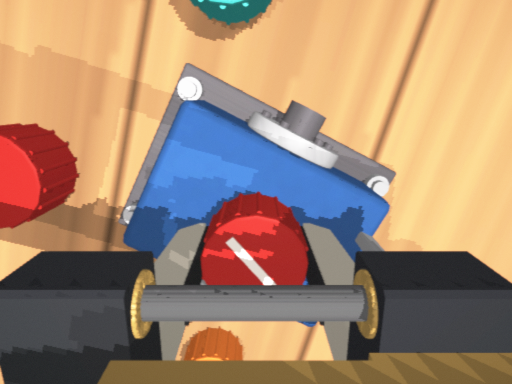

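```bash
python3 -c "
from h import *
for f in('wrist4','wrist5','wrist6','wrist7'):
    z=np.load(f'pics/{f}.npz');p=z['p'].astype(int);s={'tool_pos':z['tp'],'orientation':z['to']}
    v,u=np.mgrid[:384,:512]; X=w('wrist',u,v,z=.121,s=s)
    m=(p.min(2)>120)&(np.hypot(X[...,0]-.538,X[...,1]-.001)<.021)
    if f!='wrist4': m&=(v<284)
    q=X[m][:,:2]; e,V=np.linalg.eigh(np.cov(q.T)); print(f,m.sum(),q.mean(0).round(4),np.degrees(np.arctan2(V[1,1],V[0,1])).round(1))
    cv2.imwrite(f'pics/m_{f}.png',m*255)
for n in ['side','scene']:
  p,d,s=look(n,n+'7'); cv2.imwrite(f'pics/{n}7c.png',cv2.resize(p[180:270,210:330] if n=='side' else p[130:220,200:320],(800,600),interpolation=2)[:,:,::-1])
"
```

```text
wrist4 179 [0.5382 0.0011] -136.4
wrist5 578 [0.539  0.0019] -135.8
wrist6 665 [0.5369 0.0023] 143.4
wrist7 578 [0.5351 0.0033] 145.5[ WARN:0@0.156] global loadsave.cpp:1063 imwrite_ Unsupported depth image for selected encoder is fallbacked to CV_8U.
```

View pics/side7c.png

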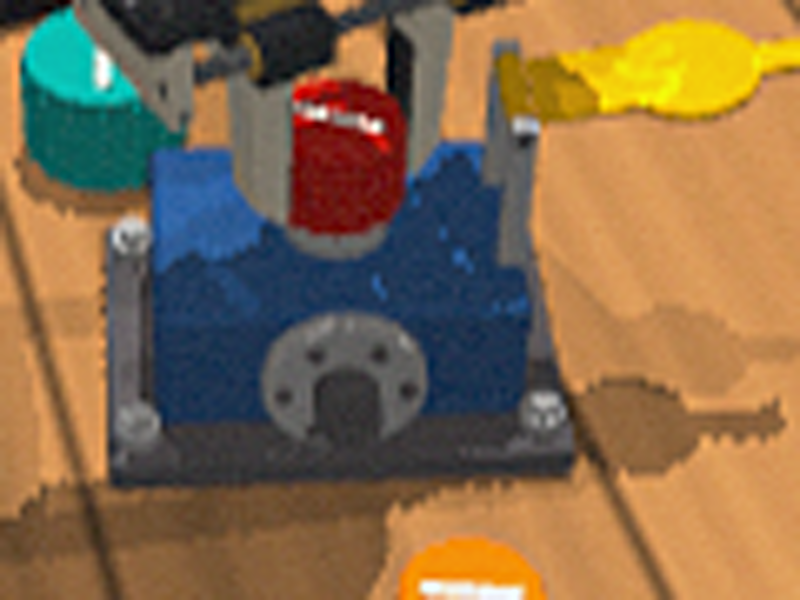

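The mark shows the cap itself stopped at about 101° while the gripper slipped on to 116°. I'll relax the torque, then feel whether this is a stop or just binding.

```bash
python3 -m handwheel '0 0 0 0 0 -0.05;0 0 0 0 0 -0.1'|head -1;python3 st.py
python3 -m handwheel '0 0 0 0 0 -0.05;0 0 0 0 0 -0.05'|head -1;python3 st.py
python3 -m handwheel '0 0 0 0 0 0.04;0 0 0 0 0 0.04'|head -1;python3 st.py
python3 -m handwheel '0 0 0 0 0 0.04;0 0 0 0 0 0.04'|head -1;python3 st.py
python3 -m handwheel '0 0 0 0 0 0.04;0 0 0 0 0 0.04'|head -1;python3 st.py
```

```text
t: 12.85
turn 111.9 tz 0.013 q6tq -0.870 [-0.6  0.6  1.5]
t: 13.05
turn 109.8 tz -0.034 q6tq 0.740 [-0.7 -0.6  1.5]
t: 13.25
turn 111.7 tz 0.023 q6tq -0.509 [-1.1 -0.5  0.9]
t: 13.45
turn 113.4 tz -0.055 q6tq -0.568 [-0.8 -0.5  1. ]
t: 13.65
turn 115.2 tz -0.215 q6tq -0.780 [-1.2 -0.9  1.2]
```

A free zone, then a steep rise at the same place, so it is a hard stop (about 101° by the mark, less than the stated 115°). I'll ease back a few degrees and try a very gentle lift, watching the force.

```bash
python3 -m handwheel '0 0 0 0 0 -0.06;0 0 0 0 0 -0.11;0 0 0 0 0 -0.11'|head -1;python3 st.py
python3 -m handwheel '0 0 0.003 0 0 0;0 0 0.005 0 0 0;0 0 0.005 0 0 0';python3 st.py
```

```text
t: 13.95
turn 110.1 tz 0.043 q6tq 0.757 [-0.4  0.7  0. ]
t: 14.25
tool_pos: [0.5376, 0.0012, 0.0913]
orientation: [-2.04, -2.389, -0.0]
force: [-0.6, 0.3, -0.8]
opening: 0.0481
turn 110.3 tz -0.041 q6tq -0.008 [-0.6  0.3 -0.8]
```

```bash
python3 -m handwheel '0 0 0.004 0 0 0;0 0 0.008 0 0 0;0 0 0.008 0 0 0'|head -2;python3 st.py
python3 -m handwheel '0 0 0.005 0 0 0;0 0 0.01 0 0 0;0 0 0.01 0 0 0'|head -2;python3 st.py
```

```text
t: 14.55
tool_pos: [0.5377, 0.0012, 0.094]
turn 110.2 tz -0.007 q6tq -0.002 [-0.7 -1.4 -1.2]
t: 14.85
tool_pos: [0.5378, 0.0012, 0.0971]
turn 110.2 tz -0.061 q6tq -0.001 [-0.   0.2 -0.9]
```

Lifting freely: only the cap's own weight of about 0.9 N shows. Continuing straight up past 35 mm.

```bash
python3 -m handwheel '0 0 0.02 0 0 0;0 0 0.04 0 0 0;0 0 0.06 0 0 0;0 0 0.08 0 0 0;0 0 0.09 0 0 0'|head -2;python3 st.py
python3 -m handwheel '0 0 0.03 0 0 0;0 0 0.08 0 0 0;0 0 0.15 0 0 0;0 0 0.22 0 0 0;0 0 0.25 0 0 0'|head -2;python3 st.py
python3 - <<'E'
from h import *
p,d,s=look("side","side8"); cv2.imwrite("pics/side8c.png",cv2.resize(p[100:280,150:390],(800,600))[:,:,::-1])
# tray fit from scene
p,d,s=look("scene","scene8")
for q in("tray",):
  for n in("scene","side"):
    for r in robot.silhouettes(n,q):
        D=np.load(f"pics/{n}8.npz")['d']; m=r['pixels']; v,u=np.nonzero(m&(D>0)); X=w(n,u,v,depth=D[v,u]); X=X[(X[:,2]<.03)&(X[:,2]>-.01)]
        fl=X[X[:,2]<.010]
        print(n,r['conf'],r['rect'],cv2.minAreaRect((X[:,:2]*1000).astype(np.float32)),np.percentile(X[:,2],[5,50,95]).round(4), fl[:,:2].mean(0))
print(s['tool_pos'],s['q'])
E
```

```text
t: 15.35
tool_pos: [0.5381, 0.0012, 0.1249]
turn 110.2 tz 0.016 q6tq -0.001 [-0.2  0.2 -0.7]
t: 15.85
tool_pos: [0.5389, 0.0011, 0.2023]
turn 110.2 tz 0.001 q6tq -0.003 [ 0.1 -0.2 -0.9]
scene 0.7 [263.1, 212.2, 19.9, 45.7] ((618.4674682617188, -10.639305114746094), (33.12233352661133, 25.16107177734375), 18.814451217651367) [-0.0051  0.0135  0.0152] [ 0.63015449 -0.0122299 ]
scene 0.63 [157.9, 214.4, 56.4, 57.3] ((486.1720275878906, -273.3887634277344), (125.85504150390625, 175.70545959472656), 88.01887512207031) [-0.0002  0.0039  0.0213] [ 0.49286567 -0.272426  ]
side 0.58 [278.6, 332.1, 94.0, 70.9] ((497.0769958496094, -265.2080078125), (138.9513397216797, 159.62705993652344), 89.5882339477539) [0.0026 0.0053 0.0225] [ 0.49307634 -0.2719835 ]
[0.53930151 0.00107391 0.20283739] [-9.30824431e-02 -3.14255922e-02  1.68423571e+00 -9.82787001e-06
  1.48356122e+00 -2.50042043e-01]
```

View pics/side8c.png

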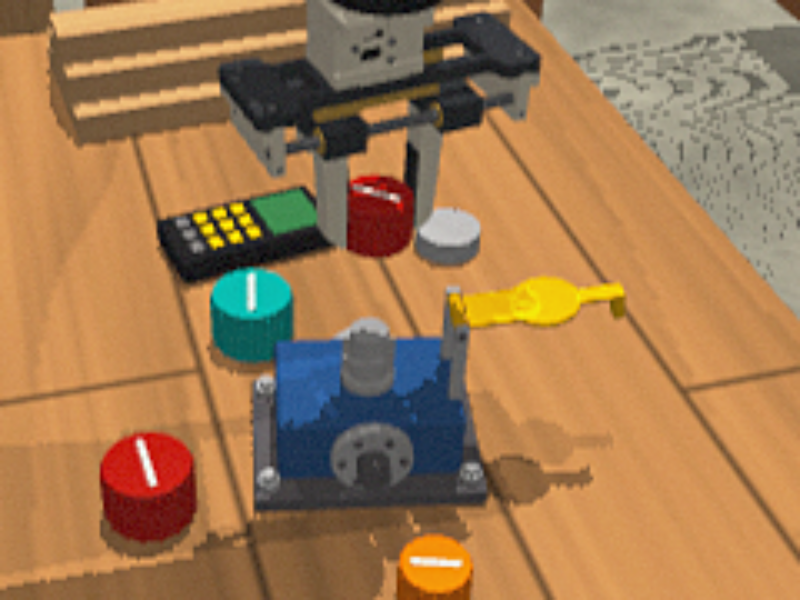

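The cap is off and held (about (378,215) in the crop), the neck is bare and the cover is still open. Carrying the cap to the tray centre at about (0.493, -0.272).

```bash
python3 -m handwheel '-0.02 -0.1 0 0 0 0;-0.05 -0.25 0 0 0 0;-0.08 -0.4 0 0 0 0;-0.11 -0.55 0 0 0 0;-0.14 -0.68 0 0 0 0'|head -2
python3 -m handwheel '-0.01 -0.11 0 0 0 0;-0.014 -0.19 0 0 0 0;-0.014 -0.23 0 0 0 0;-0.014 -0.23 0 0 0 0'|head -2
python3 - <<'E'
from h import *
p,d,s=look("wrist","wrist9"); print(s['tool_pos'],s['orientation'],s['opening'])
for r in robot.silhouettes("wrist","tray"): print(r['conf'],r['rect'])
v,u=np.mgrid[:384,:512]; X=w("wrist",u,v,depth=d,s=s)
E
```

```text
t: 16.55
tool_pos: [0.4941, -0.2044, 0.1971]
t: 16.95
tool_pos: [0.4907, -0.2724, 0.1974]
[ 0.49069818 -0.27243845  0.19741715] [-2.04124187e+00 -2.38539900e+00  4.28942234e-04] 0.04793045888723677
0.63 [258.8, 160.2, 163.1, 124.9]
```

View pics/wrist9.png

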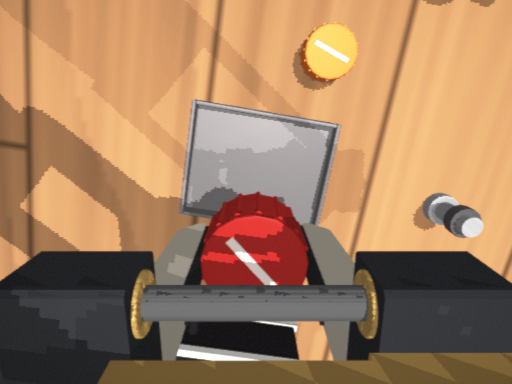

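```bash
python3 - <<'E'
from h import *
z=np.load("pics/wrist9.npz");s={'tool_pos':z['tp'],'orientation':z['to']};d=z['d']
for u,v in [(195,101),(338,125),(183,212),(315,224)]: print((u,v),w("wrist",u,v,z=.022,s=s).round(3), d[v,u])
print(w("wrist",260,160,depth=d[160,260],s=s))
print(proj("wrist",np.array([.493,-.272,.005]),s))
for n in("scene8","scene0"):
    d=np.load(f"pics/{n}.npz")['d']
for n,px in [("scene",[(129,196),(168,183),(181,226),(139,240)]),("side",[(235,306),(302,298),(322,344),(247,365)])]:
    X=np.array([w(n,u,v,z=.022) for u,v in px]); print(n,X.round(3).tolist(),X.mean(0).round(3))
E
```

```text
(195, 101) [ 0.422 -0.212  0.022] 0.33057612
(338, 125) [ 0.566 -0.213  0.022] 0.33654064
(183, 212) [ 0.422 -0.329  0.022] 0.3604345
(315, 224) [ 0.565 -0.32   0.022] 0.36361554
[ 0.49560272 -0.26320748  0.00439751]
[256.35016223 167.64887242]
scene [[0.434, -0.325, 0.022], [0.43, -0.216, 0.022], [0.569, -0.216, 0.022], [0.571, -0.327, 0.022]] [ 0.501 -0.271  0.022]
side [[0.424, -0.207, 0.022], [0.565, -0.224, 0.022], [0.564, -0.331, 0.022], [0.416, -0.333, 0.022]] [ 0.492 -0.274  0.022]
```

```bash
python3 -m handwheel '0.014 0.007 -0.1 0 0 0;0.014 0.007 -0.25 0 0 0;0.014 0.007 -0.4 0 0 0;0.014 0.007 -0.5 0 0 0;0.014 0.007 -0.53 0 0 0'|head -2
python3 -m handwheel '0 0 -0.02 0 0 0;0 0 -0.04 0 0 0;0 0 -0.05 0 0 0;0 0 -0.06 0 0 0;0 0 -0.06 0 0 0'|head -2; python3 st.py
```

```text
t: 17.55
tool_pos: [0.4931, -0.2661, 0.0353]
t: 18.05
tool_pos: [0.496, -0.2699, 0.0223]
turn 110.2 tz 0.064 q6tq 0.002 [-0.   0.6 -1.8]
```

```bash
python3 -m handwheel '0 0 -0.01 0 0 0;0 0 -0.02 0 0 0;0 0 -0.025 0 0 0;0 0 -0.025 0 0 0'|head -2; python3 st.py
python3 -m handwheel '0 0 -0.004 0 0 0;0 0 -0.007 0 0 0;0 0 -0.007 0 0 0'|head -2; python3 st.py
```

```text
t: 18.45
tool_pos: [0.4953, -0.2695, 0.0138]
turn 110.2 tz -0.022 q6tq 0.000 [ 0.1  0.5 -1.3]
t: 18.75
tool_pos: [0.4955, -0.2696, 0.012]
turn 110.2 tz -0.007 q6tq 0.000 [-1.   0.8 -0.9]
```

```bash
python3 -m handwheel '0 0 -0.002 0 0 0;0 0 -0.003 0 0 0;0 0 -0.003 0 0 0'|head -2; python3 st.py
python3 -m handwheel '0 0 -0.002 0 0 0;0 0 -0.003 0 0 0;0 0 -0.003 0 0 0'|head -2; python3 st.py
```

```text
t: 19.05
tool_pos: [0.4956, -0.2697, 0.0112]
turn 110.2 tz -0.005 q6tq 0.000 [-0.5 -0.1 -1. ]
t: 19.35
tool_pos: [0.4955, -0.2696, 0.0102]
turn 110.2 tz 0.038 q6tq 0.000 [-0.2  0.3 -1.4]
```

```bash
python3 -m handwheel '0 0 -0.002 0 0 0;0 0 -0.003 0 0 0;0 0 -0.003 0 0 0'|head -2; python3 st.py
python3 -c "
from h import *
p,d,s=look('side','side10'); cv2.imwrite('pics/side10c.png',cv2.resize(p[260:375,200:350],(780,598),interpolation=2)[:,:,::-1])"
```

```text
t: 19.65
tool_pos: [0.4957, -0.2697, 0.0097]
turn 110.2 tz 0.014 q6tq -0.001 [-1.6  0.1  3.2]
```

View pics/side10c.png

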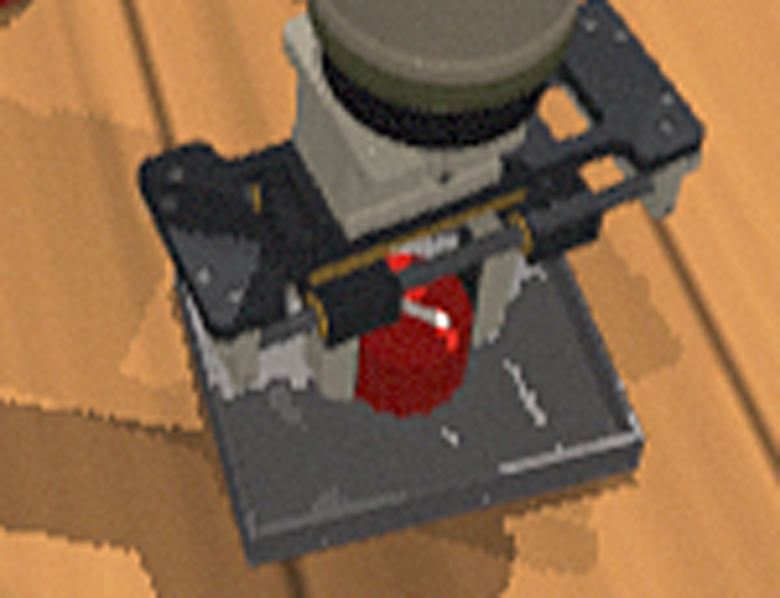

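Force jumped to +3.2 N, so the cap is on the floor, well inside the tray. Releasing to 65 mm and retreating upward.

```bash
python3 -m handwheel '0 0 0 0 0 0;0 0 0 0 0 0;0 0 0 0 0 0;0 0 0 0 0 0;0 0 0 0 0 0' -0.4; python3 st.py
python3 -m handwheel '0 0 0.02 0 0 0;0 0 0.07 0 0 0;0 0 0.15 0 0 0;0 0 0.28 0 0 0;0 0 0.4 0 0 0'
python3 -m handwheel '-0.1 0.1 0.1 0 0 0;-0.2 0.2 0.2 0 0 0;-0.3 0.3 0.25 0 0 0;-0.3 0.3 0.25 0 0 0;-0.3 0.3 0.25 0 0 0'
python3 -c "
from h import *
for n in('side','scene'):
  p,d,s=look(n,n+'11')
  m=None
  for r in robot.tip_of(n,'cap_center'): print(n,r['conf'].__round__(2),np.round(r['at']),w(n,r['at'][1],r['at'][0],z=.0225).round(3))
  v,u=np.mgrid[:384,:512]; X=w(n,u,v,depth=d); H,S,V=cv2.split(cv2.cvtColor(p,cv2.COLOR_RGB2HSV)); k=((H<6)|(H>174))&(S>150)&(np.hypot(X[...,0]-.495,X[...,1]+.27)<.06)
  print(n,'cap z',np.percentile(X[k],[2,50,98],axis=0).round(3).tolist())
"
```

```text
t: 20.2
tool_pos: [0.4956, -0.2696, 0.0094]
orientation: [-2.04, -2.389, 0.0]
force: [0.6, 0.1, 0.4]
opening: 0.0651
turn 110.2 tz -0.029 q6tq -0.000 [0.6 0.1 0.4]
t: 20.7
tool_pos: [0.4956, -0.2696, 0.132]
orientation: [2.04, 2.388, 0.0]
force: [0.8, -0.6, -0.8]
opening: 0.0653
t: 21.2
tool_pos: [0.4062, -0.1797, 0.2069]
orientation: [2.036, 2.386, 0.001]
force: [0.5, -0.7, 0.7]
opening: 0.0652
side 0.68 [328. 280.] [ 0.497 -0.278  0.022]
side 0.59 [246. 194.] [ 0.368 -0.019  0.022]
side 0.58 [189. 338.] [0.799 0.095 0.022]
side 0.55 [272. 280.] [ 0.542 -0.146  0.022]
side 0.51 [193. 223.] [0.477 0.157 0.022]
side cap z [[0.472, -0.294, 0.01], [0.491, -0.279, 0.04], [0.517, -0.248, 0.043]]
scene 0.94 [144. 228.] [ 0.361 -0.022  0.022]
scene 0.92 [211. 153.] [ 0.501 -0.275  0.022]
scene 0.88 [213. 200.] [ 0.549 -0.16   0.022]
scene 0.64 [157. 297.] [0.472 0.146 0.022]
scene cap z [[0.453, -0.291, 0.004], [0.509, -0.269, 0.038], [0.522, -0.248, 0.042]]
```

View pics/side11.png

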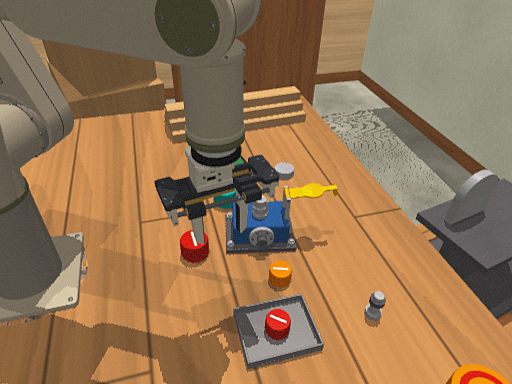

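View pics/scene11.png

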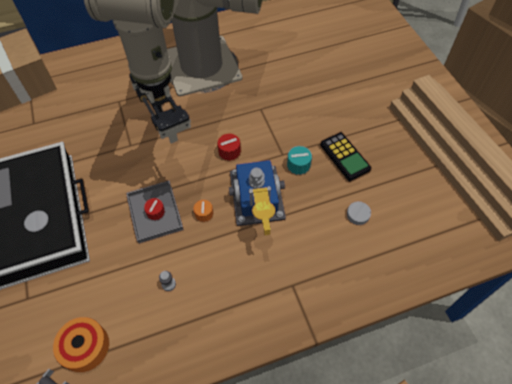

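The cap stands upright in the tray (side (278,323), top at z about 0.041, as expected). The cover is open at (310,190), the neck is bare, and the tester, test block and bolt sit where they started. The arm is clear of everything.

```bash
python3 -m handwheel '0 0 0 0 0 0;0 0 0 0 0 0'; python3 -c "
from plant import robot
print(robot.close_job())"
```

```text
t: 21.6
tool_pos: [0.4055, -0.1799, 0.2036]
orientation: [-2.04, -2.387, 0.001]
force: [0.3, -0.4, -0.5]
opening: 0.065
the job is handed in; nothing more can be done
None
```

The oil filler is open and the red cap is standing on its open end in the grey tray; I handed the job in at about 21.6 s of the 67 s allowed. There is no verdict back from the hand-in.

- **Cover:** I gripped the yellow tab lightly, carried it round its hinge past the balance point and let go. It fell fully back and was still open in the last pictures.
- **Cap:** I turned it counter-clockwise until I felt the stop, eased back a few degrees and lifted it straight up. The lift showed only the cap's own weight, about 1 N.
- **Set-down:** It touched the tray floor at about 3 N, and I released it there. The last pictures show it upright with its top at about 41 mm, which is what it should be on the tray floor.
- **Bystanders:** The tester, the test block and the bolt look unmoved in the scene view compared with the first picture. The arm is clear of everything.

**What disagreed:** The cap's white mark showed it stopping at about 101°, short of the stated 115–150°. The gripper slipped about 15° on the cap at up to about 0.65 N m before I noticed and eased back. I took it as the real stop because the torque rose steeply there again on a second try, and because the cap then lifted freely.

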